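# Load a dropper bottle into the captive bottle rack

### The arm

A 7-joint arm with a two-finger parallel gripper is mounted at the origin on a cart in front of the work surface, level with it; the furniture and walls round the work are solid. World frame = base frame: x ahead of the robot, y to its left, z up, the work surface at z = 0. Lengths are in m, angles in rad, forces in N, time in s.
With the tool pointing down it reaches from about 0.4 to 0.85 m from the base axis. Payload 10.4 kg.
Tool frame: the origin (TCP) lies at the very end of the fingers, on their centre line; the grasp point (between the pads) lies 19 mm behind it (grip_point_offset is the distance from the TCP to the grasp point, in m); z points along the fingers, y is the line along which they close (so a half turn about z gives the same grasp; the last joint's range is limited). The gripper opens to 87 mm and grips with 3 to 60 N. Pads are 19 mm wide; open, the fingers measure 117 mm over their backs; the gripper's body (75 mm by 190 mm) begins 51 mm behind the grasp point.
Start: joints at [-1.189, 0.332, -0.065, 1.46, 0.022, 1.35, -0.088], TCP at [0.246, 0.575, 0.223] pointing down, gripper open.
Joint ranges: [-2.6, 2.6], [-0.5, 2.12], [-1.47, 1.34], [0.16, 2.42], [-1.27, 4.41], [0.06, 2.06], [-2.6, 2.6]. Speed limits (rad/s): [2.22, 2.22, 2.79, 2.79, 3.14, 3.14, 3.14].

### API

Orientations are given as a unit quaternion [x, y, z, w].
In Python, from bench import * gives the robot as it stands.
- The arm moves only by the tool play_rows, never from a script. Its argument "increments" is text: rows parted by semicolons, each of 7 numbers parted by spaces: the turn, a rotation vector about the tool's x, y, z in rad, then the shift along the tool's x, y, z in m, then the opening, from 0 (shut) to 1 (fully open). A call has 1 to 8 rows; each row is the pose to reach, as a shift and turn from the pose commanded when the call began, along the tool's axes at that moment; what a row does not reach only later rows make up. A row lasts 1/10 s, in which the tool goes at most 50 mm and 8.59 degrees, less where a joint would pass 70% of its speed; a pose out of reach is approached as far as the arm can. A call with a gripper value outside its range is refused whole. The fingers move at their own pace and stop on an object; "grip_force" is the grip in N (left out, the last holds). Time passes only in rows, so rows that repeat a pose let the fingers close. It gives the time, the measured TCP pose, the force, the opening and the grip force at its end, in the units of the state.
- read_state(): the state, without advancing time (a new reading comes with each control period).
- camera(name): name is "side" or "top"; returns a dict with "color" (384x512x3 uint8, red, green, blue), "fx", "fy", "cx", "cy" (pixels), "camera_from_world" (4x4, takes a point from world to camera coordinates). Camera axes: x right, y down, z forward; pixel columns grow to the right and rows downward; lengths in m; the calibration is good to about 2 mm. A picture is of the moment at which its call begins. There is no depth.
- close_job(): hands the job in; it is judged then, once.
The state is a dict: "time": time; "joint_positions": joint angles; "joint_vel": joint speeds; "joint_torque": joint torques, N m; "ee_pos": TCP position; "eef_rot": TCP orientation; "ft_force": force on the tool from outside, world axes, zero at the start; "torque": the same for the moment, N m; "width": finger opening in m; "grip_force": force on a finger pad.
Only numpy, scipy, OpenCV 4.12 (cv2) and the standard library are available. Lean on these libraries where they do the work, as an engineer would, in place of code of your own. Each camera call takes 0.05 s, during which the arm holds its last target. There are 200 camera calls.

### The job

Put the brown dropper bottle that stands on the bench away in the free, right-hand lane of the wooden bottle rack: bring it in over the sill and push it upright through the sprung flap, its cap running in the roof slot, and on until it is felt to press back the sprung stop, so that the lane is used from its far end. Then let go, leaving it standing in the lane with the flap sprung shut behind it. It is glass, so never force it, and leave the tin, the loupe and the roll of tape where they are.

Things in the scene. Friction and masses are not known exactly. Their poses are not given: they have to be found in the camera images.
- dropper_bottle: brown glass dropper bottle, loose, upright, 60 to 110 g; origin at the centre of its underside, z up. Body 33 mm in diameter, shoulder at 70 mm, collar 24 mm in diameter from 62 to 77 mm, rubber bulb 12 to 13 mm in diameter from 76 to the top at 102 mm. Grip the bulb firmly (60 N), fingertips 78 mm or more up; it holds straightest with the fingers closing across the lane
- rack: fixed wooden bottle rack, two lanes side by side, 196 x 122 x 79 mm. Origin at bench level under the centre line of the free right-hand lane, in the plane of the lane's mouth; x points into the lane, z up. Its 4 mm floor juts 60 mm out in front as a sill; the outer walls flare out 30 mm over it, 76 mm high. Lane 41 mm wide, 130 mm long. The left lane, 46 mm towards +y, holds a like, fixed bottle
- roof_slot (a point): front end, at roof-top height (79 mm above the bench), of the slot over the right-hand lane; axes as the rack's. Slot 28 mm wide, running back along x over the lane's centre line, flared over the 17 mm before it. It lets collar and bulb pass but not the wider glass, so the bottle can enter only from the front. Roof 3 mm thick, its underside 76 mm above the bench
- lane_mouth (a point): point on the rack's floor, 4 mm above the bench, at the middle of the right-hand lane's mouth; axes as the rack's
- flap (a joint): upright steel flap closing the right-hand lane, 39 mm wide, 60 mm high, 4 mm behind the lane's mouth; sprung hinge pin at its left (+y) edge. 0 rad = shut, grows to 1.52 as it is pushed inwards (never outwards); that takes about 2 to 4 N. It sweeps 43 mm deep, so it shuts behind the bottle only when the bottle's axis is over 55 mm in from the rack's origin
- back_plate: wooden end plate of the right-hand lane; origin at its lower edge, 133 mm in from the rack's origin. It carries a sprung rubber stop on a rod clamped at a depth that varies and is not reported: the bottle's axis is 61 to 98 mm in from the rack's origin at first touch. The stop yields 10 mm, from 1 N on, 0.5 N per mm, then is solid. A press of 3 to 5 N is right; let go, it pushes back a few mm
- tin: bystander: flat steel tin, 61 x 80 x 32 mm, loose; origin under its centre
- loupe: bystander: small folding loupe, 27 x 54 x 14 mm, loose; origin under its centre
- tape: bystander: roll of masking tape lying flat, 100 mm in diameter, 25 mm high, loose; origin under its centre
Not all that is in view belongs to the job. What is shaped like the dropper_bottle but blue or green is not meant.

How it is judged:
By the outcome, as a careful person would: the job done as asked, in the order asked, and still so for the second after the job is handed in, with the robot touching nothing.
It also fails if it takes over 67 s, if anything falls off the work surface, if the arm or the gripper's body presses on something with over 40 N, if the wrist force passes 120 N, or if a joint passes its speed limit or range.

## Working session

There is one attempt and no reset: what is moved stays moved. The work goes in short steps, Python scripts to look and compute and a tool call to move; the robot and the scene stay as the last step left them, time stands still between calls to the robot, and variables do not carry over. Pictures are saved under pics/ and viewed, at most 10 in all, crops included, and the job is handed in when it is done.

Besides the shell and the picture viewer there is one more tool, called after ">>>" by a JSON object that holds its "method" and its "body", one argument or row to a line. play_rows: Moves the arm, as the interface text tells. Its arguments: {"type":"object","properties":{"increments":{"type":"string"},"grip_force":{"type":"number"}},"required":["increments"]}

```bash
mkdir -p pics; ls; python3 - <<'E'
from bench import *
import cv2,numpy as np,json
s=read_state();print(s)
for n in("side","top"):
    c=camera(n);cv2.imwrite(f"pics/{n}0.png",c["color"][:,:,::-1]);print(n,c["fx"],c["fy"],c["cx"],c["cy"],np.array(c["camera_from_world"]).round(4).tolist())
E
```

```text
pics
{'time': 0.0, 'joint_positions': array([-1.18858739,  0.33285252, -0.06468915,  1.46097154,  0.02160212,
        1.3499047 , -0.08851666]), 'joint_vel': array([-0.0012371 , -0.00200004, -0.00179402, -0.00027686, -0.00098745,
        0.00088989, -0.00127163]), 'joint_torque': array([-1.73643716e-04, -6.23262691e+01,  2.43955327e-02, -3.89893842e+01,
       -6.13750750e-02,  3.98726016e-02,  1.40247043e-04]), 'ee_pos': array([0.24600642, 0.57410999, 0.22175158]), 'eef_rot': array([ 2.01027606e-01,  9.79585312e-01, -7.12126504e-04, -1.08160903e-04]), 'ft_force': array([ 0.10097986,  0.6929533 , -0.20873896]), 'torque': array([ 0.03467344, -0.04085047,  0.02501989]), 'grip_force': 0.0, 'width': 0.08712938481171112}
side 441.50114793528087 441.50114793528087 254.35405549591798 196.84952954363695 [[0.9839, -0.1785, 0.0081, -0.4215], [-0.0587, -0.3657, -0.9289, 0.1123], [0.1688, 0.9134, -0.3703, 1.3541], [0.0, 0.0, 0.0, 1.0]]
top 395.69268092916434 395.69268092916434 259.22984442856966 190.7745385611396 [[-0.0073, -1.0, -0.0034, 0.0009], [-0.9778, 0.0078, -0.2095, 0.4508], [0.2095, 0.0018, -0.9778, 1.2024], [0.0, 0.0, 0.0, 1.0]]
```

View pics/side0.png

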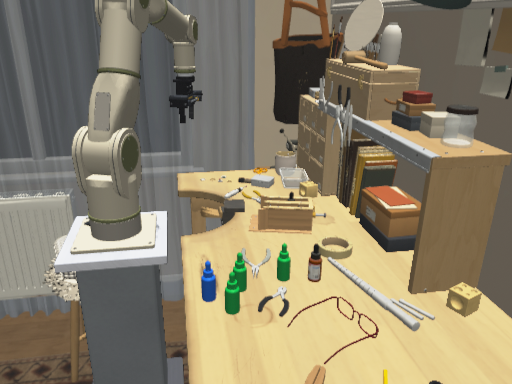

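View pics/top0.png

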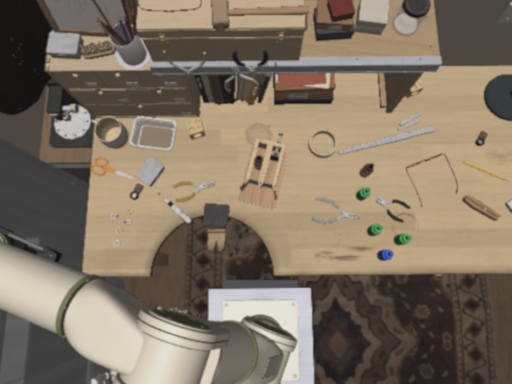

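Side: brown bottle with black bulb at about (315,262), greens at (240,272), (232,292) and (284,262), blue at (208,282). The rack is at (287,213). Top: brown at (367,170), greens at (363,193), (375,230) and (403,239), blue at (386,255). The rack is at (263,172) with its mouth towards the robot. Only the brown one fits. I'll enlarge it and the rack to confirm.

```bash
python3 - <<'E'
import cv2,numpy as np
t=cv2.imread("pics/top0.png");s=cv2.imread("pics/side0.png")
def crop(im,x,y,w,h,k):return cv2.resize(im[y:y+h,x:x+w],None,fx=k,fy=k,interpolation=cv2.INTER_CUBIC)
a=crop(t,230,120,66,98,6)   # 396x588
b=crop(t,342,150,50,49,6);c=crop(s,292,238,50,49,6)
cv2.imwrite("pics/c1.png",np.hstack([a,np.vstack([b,c])]))
cv2.imwrite("pics/c2.png",crop(s,240,180,100,60,8))
E
```

```text
(no output)
```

View pics/c1.png

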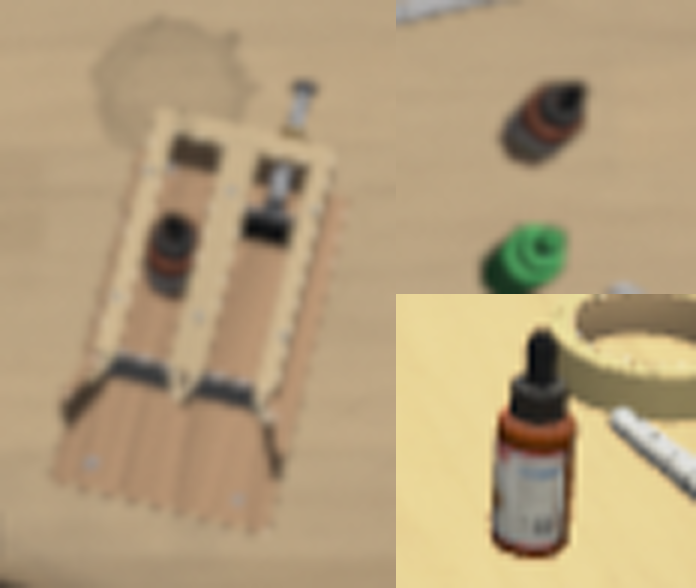

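View pics/c2.png

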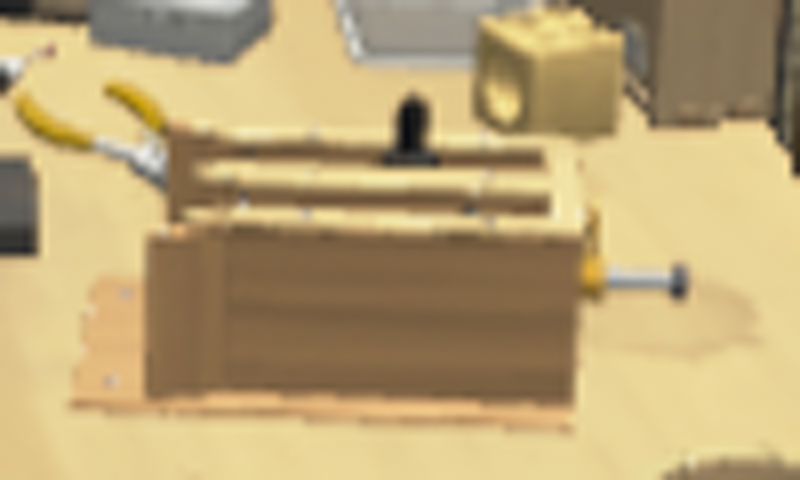

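Confirmed: the only brown bottle with a black bulb is at top (371,165) and side (316,245), and the one beside it is green. The rack's right lane is empty and its black rubber stop shows at crop (268,225). Next I fit the positions from both views.

```bash
cat > h.py <<'E'
import numpy as np
from scipy.optimize import least_squares
K={'side':(441.501,254.354,196.850,np.array([[0.9839,-0.1785,0.0081,-0.4215],[-0.0587,-0.3657,-0.9289,0.1123],[0.1688,0.9134,-0.3703,1.3541]])),
'top':(395.693,259.230,190.775,np.array([[-0.0073,-1.0,-0.0034,0.0009],[-0.9778,0.0078,-0.2095,0.4508],[0.2095,0.0018,-0.9778,1.2024]]))}
def proj(n,p):
    f,cx,cy,M=K[n];c=M@np.append(p,1);return np.array([f*c[0]/c[2]+cx,f*c[1]/c[2]+cy])
def tri(a,b):
    r=least_squares(lambda p:np.r_[proj('top',p)-a,proj('side',p)-b],[.6,0,.05]);return r.x,r.fun
def onz(n,uv,z):
    return least_squares(lambda q:proj(n,[q[0],q[1],z])-uv,[.6,0]).x
def T(u,v,o=(230,120),k=6):return np.array([o[0]+(u+.5)/k-.5,o[1]+(v+.5)/k-.5])
def S(u,v):return T(u,v,(240,180),8)
E
python3 - <<'E'
from h import *
np.set_printoptions(precision=4,suppress=True)
bt=T(570-396,92,(342,150));bs=T(543-396,331-294,(292,238))
print('bulb top',bt,bs,*tri(bt,bs))
print('z=.102:',onz('top',bt,.102),onz('side',bs,.102))
print('rack bottle bulb',*tri(T(175,222),S(412,97)))
F=[('top',T(157,108),136,71.5,79),('top',T(336,150),136,-25.5,79),('top',T(50,480),-60,84,4),('top',T(272,532),-60,-38,4),
('top',T(192,383),5,19.5,64),('top',T(256,398),5,-19.5,64),('top',T(110,363),5,65.5,64),('top',T(168,380),5,26.5,64),
('side',S(72,408),-60,-38,0),('side',S(572,430),136,-38,0),('side',S(582,234),136,-25.5,79),('top',T(175,222),None,46,106),('side',S(412,97),None,46,106)]
def w(q,x,y,z):
    c,s=np.cos(q[2]),np.sin(q[2]);return np.array([q[0]+c*x-s*y,q[1]+s*x+c*y,z])/[1,1,1000]
def res(q):
    r=[]
    for n,uv,x,y,z in F:
        x=q[3]*1000 if x is None else x
        r.append(proj(n,w(q,x/1000,y/1000,z))-uv)
    return np.array(r)
s=least_squares(lambda q:res(q).ravel(),[.55,0,-.2,.08]);print(s.x);print(res(s.x).round(1).tolist())
q=s.x
Mi=least_squares
# stop front face, approx mid height 35-45mm
for z in(.03,.04,.05):
    p=onz('top',T(263,240),z);d=p-q[:2];c,sn=np.cos(q[2]),np.sin(q[2]);print('stop',z,d@[c,sn],d@[-sn,c])
E
```

```text
bulb top [370.5833 164.9167] [316.0833 243.75  ] [ 0.5192 -0.3449  0.099 ] [ 0.0518 -0.336  -0.2623  0.0785]
z=.102: [ 0.5173 -0.3439] [ 0.5181 -0.3501]
rack bottle bulb [ 0.5459 -0.002   0.1049] [ 0.0022 -0.0157 -0.0158  0.0045]
[ 0.4653 -0.0278 -0.2465  0.0717]
[[-0.4, 0.6], [-0.4, 0.5], [-0.4, 1.1], [-0.9, 1.2], [-0.0, -1.3], [1.4, -0.9], [-0.6, -1.3], [1.8, -1.3], [-1.0, 0.7], [-0.3, 0.3], [-0.3, -0.3], [-0.4, -0.2], [-0.1, -0.5]]
stop 0.03 0.09540325856289081 0.0015576479543972666
stop 0.04 0.09242708198177386 0.001180537968262061
stop 0.05 0.08945090540065717 0.0008034279821267393
```

```bash
python3 - <<'E'
import cv2,numpy as np
t=cv2.imread("pics/top0.png")
a=cv2.resize(t[140:200,252:296],None,fx=10,fy=10,interpolation=cv2.INTER_LANCZOS4)
a=cv2.convertScaleAbs(a,alpha=1.3,beta=-20)
for i in range(0,440,50):cv2.line(a,(i,0),(i,6),(0,0,255),1)
for i in range(0,600,50):cv2.line(a,(0,i),(6,i),(0,0,255),1)
cv2.imwrite("pics/c3.png",a)
g=cv2.cvtColor(t,cv2.COLOR_BGR2GRAY)
for v in(150,160,165,170,175,180):print(v,'252:',g[v,252:290].tolist())
E
```

```text
150 252: [152, 168, 181, 184, 177, 157, 148, 143, 143, 146, 148, 150, 149, 156, 172, 179, 178, 179, 177, 159, 118, 91, 89, 120, 152, 138, 86, 69, 109, 159, 181, 183, 172, 157, 164, 168, 167, 168]
160 252: [184, 165, 116, 70, 56, 55, 49, 45, 49, 59, 90, 139, 174, 178, 179, 178, 171, 150, 130, 115, 102, 93, 77, 68, 58, 75, 129, 175, 184, 168, 144, 146, 156, 161, 164, 166, 167, 168]
165 252: [177, 141, 98, 68, 57, 54, 54, 56, 64, 102, 151, 175, 179, 179, 179, 169, 148, 143, 142, 143, 144, 147, 152, 155, 160, 172, 182, 183, 166, 141, 150, 157, 156, 156, 161, 162, 162, 162]
170 252: [152, 145, 145, 146, 143, 134, 126, 125, 142, 167, 176, 177, 179, 181, 170, 146, 140, 143, 145, 147, 151, 154, 156, 162, 176, 184, 184, 169, 145, 153, 158, 155, 156, 163, 165, 166, 166, 166]
175 252: [145, 145, 149, 151, 148, 145, 146, 158, 174, 177, 176, 178, 175, 162, 145, 143, 145, 148, 151, 153, 156, 155, 164, 178, 179, 170, 157, 146, 154, 158, 158, 162, 163, 164, 164, 163, 164, 163]
180 252: [87, 104, 114, 112, 119, 140, 163, 172, 173, 176, 177, 170, 152, 144, 144, 147, 151, 153, 155, 156, 157, 167, 182, 184, 169, 146, 147, 155, 156, 160, 166, 167, 167, 168, 168, 167, 167, 167]
```

View pics/c3.png

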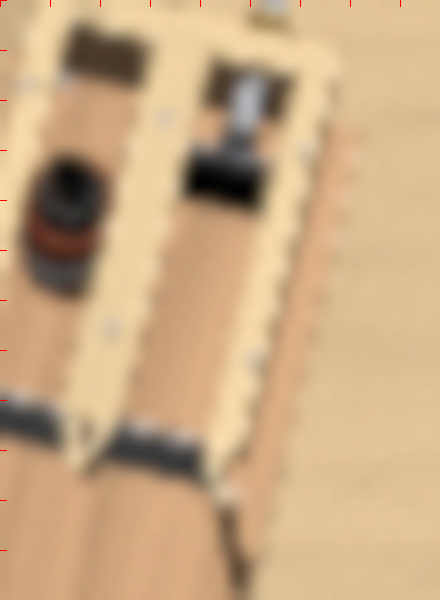

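Enlarged, the right-hand slot runs between the divider and the outer strip. Its centre is at column 273.5 in row 160 and 268.4 in row 180. The roof's V-shaped front tips are near (260,186.6), and the stop is at about (275,161).

```bash
python3 - <<'E'
from h import *
np.set_printoptions(precision=4,suppress=True)
P=np.array([onz('top',[u,v],.079) for v,u in((160,273.5),(165,272.05),(170,270.95),(175,269.6),(180,268.4))])
print(P);k=np.polyfit(P[:,0],P[:,1],1);yaw=np.arctan(k[0]);print('slot yaw',yaw,'y at x=.4653',np.polyval(k,.4653))
F=[('top',T(157,108),136,71.5,79),('top',T(336,150),136,-25.5,79),('top',T(50,480),-60,84,4),('top',T(272,532),-60,-38,4),
('side',S(72,408),-60,-38,0),('side',S(572,430),136,-38,0),('side',S(582,234),136,-25.5,79),('top',np.array([273.5,160.]),None,0,79),('top',np.array([268.4,180.]),None,0,79),('top',np.array([260,186.8]),-17,23,79)]
def w(q,x,y,z):
    c,s=np.cos(q[2]),np.sin(q[2]);return np.array([q[0]+c*x-s*y,q[1]+s*x+c*y,z])/[1,1,1000]
def res(q):
    r=[];i=3
    for n,uv,x,y,z in F:
        if x is None:x=q[i]*1000;i+=1
        r.append(proj(n,w(q,x/1000,y/1000,z))-uv)
    return np.array(r)
s=least_squares(lambda q:res(q).ravel(),[.55,0,-.2,.08,.03],loss='soft_l1');print(s.x);print(res(s.x).round(1).tolist())
q=s.x;c,sn=np.cos(q[2]),np.sin(q[2])
for n,x,y in(('slot line @-41',-.041,0),('rack bottle',None,None)):
    if x is not None:print(n,q[0]+c*x,q[1]+sn*x)
d=np.array([.5459,-.002])-q[:2];print('left bottle local',d@[c,sn],d@[-sn,c])
for z in(.03,.04,.05):
    d=onz('top',T(263,240),z)-q[:2];print('stop',z,d@[c,sn],d@[-sn,c])
E
```

```text
[[ 0.5423 -0.048 ]
 [ 0.5261 -0.0432]
 [ 0.5099 -0.0396]
 [ 0.4939 -0.0352]
 [ 0.478  -0.0313]]
slot yaw -0.2530636265735553 y at x=.4653 -0.02787881246179262
[ 0.4675 -0.0292 -0.2469  0.0771  0.0107]
[[0.1, -0.1], [0.1, -0.2], [0.1, 0.5], [-0.5, 0.6], [-0.2, 0.8], [0.6, 0.4], [0.5, -0.2], [0.0, 0.0], [0.2, 0.0], [-0.8, 0.0]]
slot line @-41 0.4277351173966073 -0.019145628253663845
left bottle local 0.06939283513218437 0.045500923071568326
stop 0.03 0.09293554200192264 0.0024239375951192084
stop 0.04 0.08995948378247155 0.002045894663602799
stop 0.05 0.08698342556302073 0.0016678517320862735
```

>>> {"method": "play_rows", "body": {
  "increments": "0 0 -0.02 -0.034 -0.033 -0.01 0.6;0 0 -0.04 -0.068 -0.066 -0.02 0.6;0 0 -0.06 -0.102 -0.099 -0.03 0.6;0 0 -0.08 -0.136 -0.132 -0.03 0.6;0 0 -0.1 -0.17 -0.165 -0.03 0.6;0 0 -0.12 -0.204 -0.198 -0.03 0.6;0 0 -0.14 -0.238 -0.231 -0.03 0.6;0 0 -0.155 -0.27 -0.265 -0.03 0.6"
}}

```text
time: 0.9
ee_pos: [0.3903, 0.2225, 0.2524]
eef_rot: [0.124, 0.992, 0.0, -0.0]
ft_force: [0.4, 0.4, 0.4]
width: 0.0528
grip_force: 0.0
```

>>> {"method": "play_rows", "body": {
  "increments": "0 0 0 -0.022 -0.043 0 0.6;0 0 0 -0.044 -0.086 0 0.6;0 0 0 -0.066 -0.129 0 0.6;0 0 0 -0.088 -0.172 0 0.6;0 0 0 -0.11 -0.215 0 0.6;0 0 0 -0.132 -0.258 0 0.6;0 0 0 -0.154 -0.301 0 0.6;0 0 0 -0.176 -0.344 0 0.6"
}}

```text
time: 1.7
ee_pos: [0.4753, -0.1542, 0.2526]
eef_rot: [0.124, 0.992, 0.0, 0.0]
ft_force: [0.7, 0.4, -0.5]
width: 0.0524
grip_force: 0.0
```

```bash
cat >> h.py <<'E'
def shift(s,target):
    from scipy.spatial.transform import Rotation as R
    r=R.from_quat(s["eef_rot"]);return (r.inv().apply(np.array(target)-s["ee_pos"])).round(4), r.as_matrix().round(3).tolist()
E
python3 - <<'E'
from bench import *
from h import *
s=read_state();print(s['ee_pos'],shift(s,[.519,-.346,.16]),s['joint_positions'].round(2))
E
```

```text
[ 0.47531689 -0.15420702  0.25260516] (array([-0.0896, -0.1751,  0.0926]), [[-0.969, 0.247, 0.001], [0.247, 0.969, 0.0], [-0.0, 0.0, -1.0]]) [-0.46  0.01  0.7   1.77 -0.01  1.36  1.56]
```

>>> {"method": "play_rows", "body": {
  "increments": "0 0 0 -0.02 -0.039 0.01 0.6;0 0 0 -0.04 -0.078 0.03 0.6;0 0 0 -0.06 -0.117 0.05 0.6;0 0 0 -0.08 -0.156 0.08 0.6;0 0 0 -0.09 -0.175 0.11 0.6;0 0 0 -0.09 -0.175 0.12 0.6;0 0 0 -0.09 -0.175 0.12 0.6"
}}

```text
time: 2.4
ee_pos: [0.5182, -0.3435, 0.1306]
eef_rot: [0.125, 0.992, 0.0, -0.002]
ft_force: [0.5, 0.7, -0.5]
width: 0.0519
grip_force: 0.0
```

```bash
python3 - <<'E'
from bench import *
from h import *
import cv2
s=read_state();print(s['ee_pos'])
a=camera('side')['color'][:,:,::-1];b=camera('top')['color'][:,:,::-1]
p=proj('side',s['ee_pos']);q=proj('top',s['ee_pos']);print(p,q)
f=lambda im,x,y:cv2.resize(im[y:y+60,x:x+50],None,fx=8,fy=8,interpolation=cv2.INTER_CUBIC)
cv2.imwrite('pics/c4.png',np.hstack([f(a,292,225),f(b,345,135)]))
E
```

```text
[ 0.51824353 -0.3435395   0.13056519]
[316.02396332 232.11859262] [373.05526922 162.01139932]
```

View pics/c4.png

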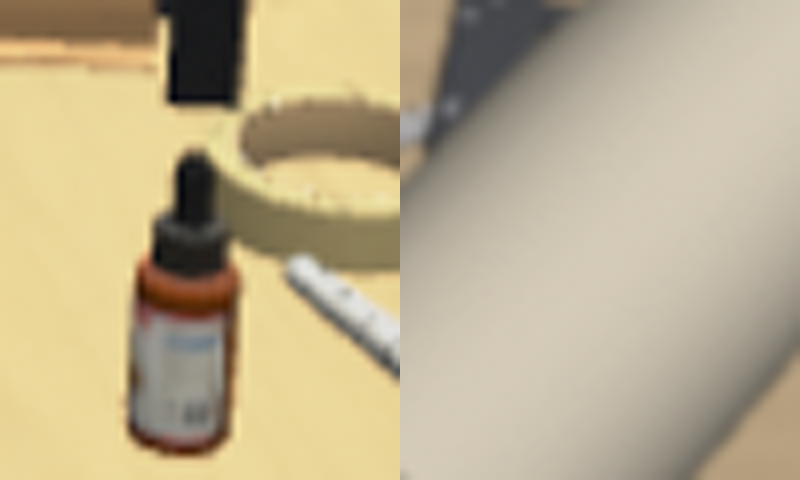

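Crop: bulb top at side crop (194,152), which is (316.2,244). Base front edge at (180,452), which is (314.5,281.5). The finger sits above it, roughly aligned. The arm hides the top view. I'll check y from the base edge.

```bash
python3 - <<'E'
from h import *
d=.0165*np.array([.182,.983])
print('side base',onz('side',[314.5,281.3],0)+d)
print('top bulb',onz('top',[370.6,164.9],.102),onz('top',[371,165.3],.100))
# top: body bottom silhouette lower-left extreme in crop (525,163)
print('top body bottom edge', onz('top',T(523-396,163,(342,150)),0.0))
for p in((.518,-.345),(.519,-.347)):
  a=np.r_[p,.102];b=np.r_[p,0];print(p,proj('side',a),proj('top',a),proj('side',b-np.r_[d,0]),proj('top',b))
E
```

```text
side base [ 0.5205697  -0.34240082]
top bulb [ 0.51738699 -0.34390823] [ 0.51666903 -0.34562883]
top body bottom edge [ 0.50568696 -0.3449134 ]
(0.518, -0.345) [315.41736972 242.80383679] [370.94376662 164.70399382] [313.83170302 281.9510484 ] [362.54522185 173.14158152]
(0.519, -0.347) [316.05514357 243.14716128] [371.5760051  164.38377337] [314.45420218 282.3459296 ] [363.13066358 172.84440567]
```

>>> {"method": "play_rows", "body": {
  "increments": "0 0 0 -0.001 -0.001 0.02 0.6;0 0 0 -0.001 -0.001 0.04 0.6;0 0 0 -0.001 -0.001 0.05 0.6;0 0 0 -0.001 -0.001 0.05 0.6;0 0 0 -0.001 -0.001 0.05 0.3"
}}

```text
time: 3.0
ee_pos: [0.5209, -0.3451, 0.0839]
eef_rot: [0.124, 0.992, -0.0, 0.001]
ft_force: [-0.1, 0.7, 1.0]
width: 0.0494
grip_force: 0.0
```

```bash
python3 - <<'E'
from bench import *
s=read_state();print(s['ee_pos'],s['eef_rot'],s['ft_force'],s['width'])
E
```

```text
[ 0.52086052 -0.3450893   0.0839058 ] [ 1.24213806e-01  9.92255141e-01 -7.05855434e-05  8.13378938e-04] [-0.12518404  0.71373822  0.99356766] 0.04935915943530543
```

>>> {"method": "play_rows", "body": {
  "increments": "0 0 0 0 0 0 0.25;0 0 0 0 0 0 0.2;0 0 0 0 0 0 0.2;0 0 0 0 0 0 0.2"
}}

```text
time: 3.4
ee_pos: [0.5202, -0.3453, 0.0827]
eef_rot: [0.125, 0.992, 0.0, 0.0]
ft_force: [-0.5, -1.2, 0.8]
width: 0.0217
grip_force: 0.0
```

>>> {"method": "play_rows", "body": {
  "increments": "0 0 0 0 0 0.002 0.2;0 0 0 0 0 0.002 0.1;0 0 0 0 0 0.002 0;0 0 0 0 0 0.002 0;0 0 0 0 0 0.002 0;0 0 0 0 0 0.002 0",
  "grip_force": 60
}}

```text
time: 4.0
ee_pos: [0.5201, -0.3452, 0.0805]
eef_rot: [0.125, 0.992, 0.0, -0.0]
ft_force: [-0.2, -0.7, -1.3]
width: 0.0111
grip_force: 59.8
```

>>> {"method": "play_rows", "body": {
  "increments": "0 0 0 0 0 -0.02 0;0 0 0 0 0 -0.05 0;0 0 0 0 0 -0.08 0;0 0 0 0.01 0.02 -0.11 0;0 0 0 0.03 0.05 -0.12 0;0 0 0 0.05 0.085 -0.12 0;0 0 0 0.07 0.12 -0.12 0;0 0 0 0.09 0.155 -0.12 0"
}}

```text
time: 4.8
ee_pos: [0.4706, -0.1715, 0.2004]
eef_rot: [0.125, 0.992, 0.0, 0.0]
ft_force: [0.2, 0.7, -0.7]
width: 0.011
grip_force: 59.8
```

>>> {"method": "play_rows", "body": {
  "increments": "0 0 0 0.02 0.035 0 0;0 0 0 0.04 0.07 0 0;0 0 0 0.055 0.095 0 0;0 0 0 0.07 0.12 0 0;0 0 0 0.08 0.135 0 0;0 0 0 0.08 0.138 0 0;0 0 0 0.08 0.138 0 0;0 0 0 0.08 0.138 0 0"
}}

```text
time: 5.6
ee_pos: [0.4281, -0.0204, 0.2006]
eef_rot: [0.125, 0.992, -0.0, 0.0]
ft_force: [0.6, -0.2, -1.2]
width: 0.0111
grip_force: 59.8
```

```bash
python3 - <<'E'
from bench import *
from h import *
import cv2
s=read_state();print(s['ee_pos'],s['ft_force'],s['width'],shift(s,[.4277,-.0192,.2])[0])
a=camera('side')['color'][:,:,::-1];b=camera('top')['color'][:,:,::-1]
print(proj('side',s['ee_pos']),proj('top',s['ee_pos']))
f=lambda im,x,y,w,h,k:cv2.resize(im[y:y+h,x:x+w],None,fx=k,fy=k,interpolation=cv2.INTER_CUBIC)
cv2.imwrite('pics/c5.png',np.hstack([f(a,235,135,100,110,5),f(b,225,120,60,110,5)]))
E
```

```text
[ 0.42812151 -0.02040838  0.20058994] [ 0.57740574 -0.20013551 -1.248926  ] 0.011067792767963554 [0.0007 0.0011 0.0006]
[256.00830302 166.48989431] [265.54895701 187.16439655]
```

View pics/c5.png

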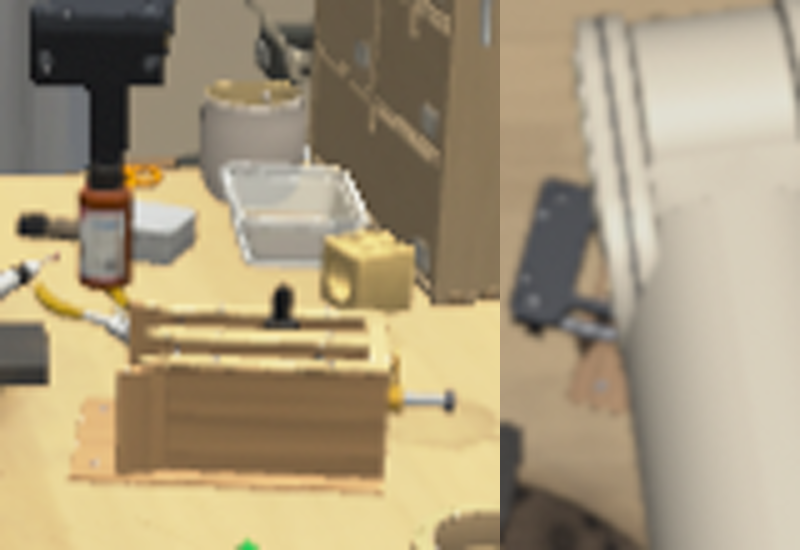

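The bottle hangs upright under the fingers, in front of the lane: its base is at side crop (105,288) and matches the prediction to about 2 mm. Now I lower it onto the sill.

>>> {"method": "play_rows", "body": {
  "increments": "0 0 0 0.001 0.001 0.02 0;0 0 0 0.001 0.001 0.045 0;0 0 0 0.001 0.001 0.07 0;0 0 0 0.001 0.001 0.09 0;0 0 0 0.001 0.001 0.105 0;0 0 0 0.001 0.001 0.112 0;0 0 0 0.001 0.001 0.112 0;0 0 0 0.001 0.001 0.112 0"
}}

```text
time: 6.5
ee_pos: [0.4275, -0.0184, 0.0891]
eef_rot: [0.125, 0.992, 0.0, 0.0]
ft_force: [0.5, -0.4, -0.1]
width: 0.0114
grip_force: 59.8
```

>>> {"method": "play_rows", "body": {
  "increments": "0 0 0 0 0 0.001 0;0 0 0 0 0 0.001 0;0 0 0 0 0 0.002 0;0 0 0 0 0 0.002 0"
}}

```text
time: 6.9
ee_pos: [0.4272, -0.0181, 0.0866]
eef_rot: [0.125, 0.992, 0.0, 0.0]
ft_force: [0.4, -0.0, -1.3]
width: 0.011
grip_force: 59.8
```

>>> {"method": "play_rows", "body": {
  "increments": "0 0 0 0 -0.001 0.001 0;0 0 0 0 -0.001 0.001 0;0 0 0 0 -0.001 0.001 0"
}}

```text
time: 7.2
ee_pos: [0.4268, -0.0191, 0.0855]
eef_rot: [0.125, 0.992, 0.0, -0.0]
ft_force: [0.2, -0.8, 0.2]
width: 0.0112
grip_force: 59.8
```

>>> {"method": "play_rows", "body": {
  "increments": "0 0 0 0 0 0.001 0;0 0 0 0 0 0.001 0;0 0 0 0 0 0.001 0"
}}

```text
time: 7.5
ee_pos: [0.4268, -0.0191, 0.0845]
eef_rot: [0.125, 0.992, 0.0, -0.0]
ft_force: [-0.1, -0.1, 0.2]
width: 0.011
grip_force: 59.8
```

>>> {"method": "play_rows", "body": {
  "increments": "0 0 0 0 0 0.001 0;0 0 0 0 0 0.001 0;0 0 0 0 0 0.001 0"
}}

```text
time: 7.8
ee_pos: [0.4272, -0.0191, 0.0838]
eef_rot: [0.125, 0.992, 0.0, 0.0]
ft_force: [0.6, -0.8, 4.9]
width: 0.0109
grip_force: 59.9
```

>>> {"method": "play_rows", "body": {
  "increments": "0 0 0 0 0 -0.001 0;0 0 0 -0.004 0 -0.001 0;0 0 0 -0.008 0 -0.001 0;0 0 0 -0.012 0 -0.001 0;0 0 0 -0.016 0 -0.001 0;0 0 0 -0.02 0 -0.001 0;0 0 0 -0.024 0 -0.001 0;0 0 0 -0.024 0 -0.001 0"
}}

```text
time: 8.6
ee_pos: [0.4506, -0.0252, 0.0845]
eef_rot: [0.125, 0.992, -0.0, 0.0]
ft_force: [-0.0, 0.1, -1.0]
width: 0.0111
grip_force: 59.8
```

```bash
cat >> h.py <<'E'
def loc(s):
    c,sn=np.cos(-.247),np.sin(-.247);d=s['ee_pos'][:2]-[.4675,-.0292];f=s['ft_force']
    return np.r_[d@[c,sn],d@[-sn,c],s['ee_pos'][2]].round(4),'F',np.r_[f[:2]@[c,sn],f[:2]@[-sn,c],f[2]].round(1)
E
python3 - <<'E'
from bench import *
from h import *
print(loc(read_state()))
E
```

```text
(array([-0.0173, -0.0002,  0.0845]), 'F', array([-0.,  0., -1.]))
```

>>> {"method": "play_rows", "body": {
  "increments": "0 0 0 -0.003 0 0 0;0 0 0 -0.006 0 0 0;0 0 0 -0.009 0 0 0;0 0 0 -0.012 0 0 0"
}}

```text
time: 9.0
ee_pos: [0.4615, -0.0279, 0.0844]
eef_rot: [0.125, 0.992, 0.0, -0.001]
ft_force: [-3.3, 0.5, 0.2]
width: 0.0114
grip_force: 59.8
```

>>> {"method": "play_rows", "body": {
  "increments": "0 0 0 -0.003 0 0 0;0 0 0 -0.006 0 0 0;0 0 0 -0.009 0 0 0;0 0 0 -0.012 0 0 0"
}}

```text
time: 9.4
ee_pos: [0.4729, -0.0311, 0.0845]
eef_rot: [0.125, 0.992, -0.0, -0.001]
ft_force: [-7.8, 0.6, 7.1]
width: 0.011
grip_force: 60.0
```

```bash
python3 - <<'E'
from bench import *
from h import *
print(loc(read_state()))
E
```

```text
(array([ 0.0057, -0.0005,  0.0845]), 'F', array([-7.7, -1.3,  7.1]))
```

>>> {"method": "play_rows", "body": {
  "increments": "0 0 0 0 0 -0.001 0;0 0 0 0 0 -0.001 0;0 0 0 0 0 -0.001 0"
}}

```text
time: 9.7
ee_pos: [0.4728, -0.0314, 0.0851]
eef_rot: [0.125, 0.992, -0.0, -0.001]
ft_force: [-5.7, -0.7, -2.5]
width: 0.0111
grip_force: 59.9
```

```bash
python3 - <<'E'
from bench import *
from h import *
s=read_state();print(loc(s),s['torque'])
E
```

```text
(array([ 0.0057, -0.0009,  0.0851]), 'F', array([-5.3, -2.1, -2.5])) [-0.41272602  1.26692381 -0.00654556]
```

>>> {"method": "play_rows", "body": {
  "increments": "0 0 0 -0.002 0.0005 0.0003 0;0 0 0 -0.004 0.0005 0.0003 0;0 0 0 -0.006 0.0005 0.0003 0;0 0 0 -0.006 0.0005 0.0003 0"
}}

```text
time: 10.1
ee_pos: [0.4789, -0.0327, 0.0849]
eef_rot: [0.125, 0.992, -0.0, -0.001]
ft_force: [-4.5, -3.7, -1.4]
width: 0.011
grip_force: 59.9
```

```bash
python3 - <<'E'
from bench import *
from h import *
import cv2
s=read_state();print(loc(s),s['torque'])
a=camera('side')['color'][:,:,::-1]
print(proj('side',s['ee_pos']))
f=lambda im,x,y,w,h,k:cv2.resize(im[y:y+h,x:x+w],None,fx=k,fy=k,interpolation=cv2.INTER_CUBIC)
cv2.imwrite('pics/c6.png',f(a,245,165,75,70,8))
E
```

```text
(array([ 0.0119, -0.0006,  0.0849]), 'F', array([-3.5, -4.7, -1.4])) [-0.68344115  1.27066923  0.05075523]
[272.42089012 202.39661086]
```

View pics/c6.png

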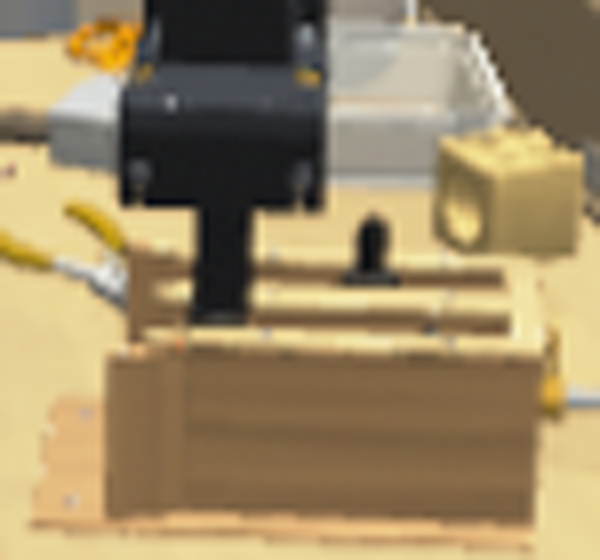

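The fingers stand over the slot at crop (222,320) with the collar running in it and the rack unmoved. I continue inwards.

>>> {"method": "play_rows", "body": {
  "increments": "0 0 0 -0.003 0 0 0;0 0 0 -0.006 0 0 0;0 0 0 -0.009 0 0 0;0 0 0 -0.012 0 0 0;0 0 0 -0.012 0 0 0"
}}

```text
time: 10.65
ee_pos: [0.4915, -0.0354, 0.0853]
eef_rot: [0.125, 0.992, -0.0, 0.0]
ft_force: [-3.3, -4.2, -0.5]
width: 0.0112
grip_force: 60.0
```

```bash
python3 - <<'E'
from bench import *
from h import *
s=read_state();print(loc(s),s['torque'])
E
```

```text
(array([ 0.0247, -0.0001,  0.0853]), 'F', array([-2.2, -4.8, -0.5])) [-0.92116189  0.65857079  0.06150321]
```

>>> {"method": "play_rows", "body": {
  "increments": "0 0 0 -0.004 0 0.0003 0;0 0 0 -0.008 0 0.0003 0;0 0 0 -0.012 0 0.0003 0;0 0 0 -0.016 0 0.0003 0;0 0 0 -0.02 0 0.0003 0;0 0 0 -0.02 0 0.0003 0"
}}

```text
time: 11.25
ee_pos: [0.5114, -0.0401, 0.0852]
eef_rot: [0.125, 0.992, -0.0, 0.001]
ft_force: [0.0, -2.8, -0.5]
width: 0.0107
grip_force: 59.9
```

```bash
python3 - <<'E'
from bench import *
from h import *
s=read_state();print(loc(s),s['torque'])
E
```

```text
(array([0.0453, 0.0002, 0.0852]), 'F', array([ 0.7, -2.7, -0.5])) [-0.68767195 -0.09333328  0.00911719]
```

>>> {"method": "play_rows", "body": {
  "increments": "0 0 0 -0.004 0 0.0003 0;0 0 0 -0.008 0 0.0003 0;0 0 0 -0.012 0 0.0003 0;0 0 0 -0.014 0 0.0003 0;0 0 0 -0.014 0 0.0003 0;0 0 0 -0.014 0 0.0003 0"
}}

```text
time: 11.85
ee_pos: [0.5239, -0.043, 0.0846]
eef_rot: [0.124, 0.992, 0.0, -0.0]
ft_force: [0.2, 1.3, -0.4]
width: 0.0107
grip_force: 59.8
```

```bash
python3 - <<'E'
from bench import *
from h import *
s=read_state();print(loc(s),s['torque'])
E
```

```text
(array([0.0581, 0.0005, 0.0846]), 'F', array([-0.1,  1.3, -0.4])) [ 0.08240265 -0.03961047 -0.00886758]
```

>>> {"method": "play_rows", "body": {
  "increments": "0 0 0 -0.002 0 0 0;0 0 0 -0.004 0 0 0;0 0 0 -0.006 0 0 0;0 0 0 -0.006 0 0 0"
}}

```text
time: 12.25
ee_pos: [0.53, -0.0449, 0.0846]
eef_rot: [0.125, 0.992, -0.0, 0.0]
ft_force: [-0.2, -1.0, -1.7]
width: 0.0108
grip_force: 59.8
```

>>> {"method": "play_rows", "body": {
  "increments": "0 0 0 -0.002 0 0 0;0 0 0 -0.004 0 0 0;0 0 0 -0.006 0 0 0;0 0 0 -0.006 0 0 0"
}}

```text
time: 12.65
ee_pos: [0.5358, -0.0464, 0.0846]
eef_rot: [0.125, 0.992, -0.0, 0.0]
ft_force: [-0.0, -0.8, -1.6]
width: 0.0109
grip_force: 59.8
```

```bash
python3 - <<'E'
from bench import *
from h import *
s=read_state();print(loc(s),s['torque'])
E
```

```text
(array([0.0704, 0.    , 0.0846]), 'F', array([ 0.2, -0.8, -1.6])) [ 0.01848084  0.0356099  -0.01391825]
```

>>> {"method": "play_rows", "body": {
  "increments": "0 0 0 -0.002 0 0 0;0 0 0 -0.003 0 0 0;0 0 0 -0.004 0 0 0;0 0 0 -0.004 0 0 0"
}}

```text
time: 13.05
ee_pos: [0.5395, -0.0473, 0.0846]
eef_rot: [0.125, 0.992, 0.0, 0.0]
ft_force: [1.0, 0.2, -0.3]
width: 0.0109
grip_force: 59.8
```

```bash
python3 - <<'E'
from bench import *
from h import *
s=read_state();print(loc(s),s['torque'])
E
```

```text
(array([0.0742, 0.0001, 0.0846]), 'F', array([ 0.9,  0.4, -0.3])) [0.06664296 0.00599644 0.0444923 ]
```

>>> {"method": "play_rows", "body": {
  "increments": "0 0 0 -0.002 0 0 0;0 0 0 -0.003 0 0 0;0 0 0 -0.004 0 0 0;0 0 0 -0.004 0 0 0"
}}

```text
time: 13.45
ee_pos: [0.5432, -0.0483, 0.0845]
eef_rot: [0.125, 0.992, 0.0, -0.0]
ft_force: [-1.2, 0.4, 0.9]
width: 0.0108
grip_force: 59.9
```

```bash
python3 - <<'E'
from bench import *
from h import *
s=read_state();print(loc(s),s['torque'])
E
```

```text
(array([0.078 , 0.    , 0.0845]), 'F', array([-1.3,  0.1,  0.9])) [0.12811649 0.458556   0.02286702]
```

>>> {"method": "play_rows", "body": {
  "increments": "0 0 0 -0.001 0 0 0;0 0 0 -0.002 0 0 0;0 0 0 -0.003 0 0 0;0 0 0 -0.003 0 0 0"
}}

```text
time: 13.85
ee_pos: [0.5461, -0.049, 0.0846]
eef_rot: [0.125, 0.992, 0.0, -0.0]
ft_force: [-1.8, 0.2, 0.5]
width: 0.0111
grip_force: 59.9
```

```bash
cat > f.py <<'E'
from bench import *
from h import *
for i in range(4):
    s=read_state();print(loc(s),s['torque'].round(2),s['width'].round(4));camera('side')
E
python3 f.py
```

```text
Traceback (most recent call last):
  File "f.py", line 4, in <module>
    s=read_state();print(loc(s),s['torque'].round(2),s['width'].round(4));camera('side')
                                                     ^^^^^^^^^^^^^^^^
AttributeError: 'float' object has no attribute 'round'
```

```bash
sed -i "s/,s\['width'\].round(4)//" f.py; python3 f.py
```

```text
(array([0.0811, 0.    , 0.0846]), 'F', array([-1.8, -0.2,  0.5])) [0.24 0.71 0.02]
(array([0.081 , 0.    , 0.0846]), 'F', array([-3. ,  0.1,  0.6])) [0.19 0.74 0.03]
(array([0.081 , 0.    , 0.0846]), 'F', array([-4.1,  0.3,  0.9])) [0.21 0.66 0.01]
(array([ 0.081 , -0.    ,  0.0846]), 'F', array([-3.3, -0.7,  0.5])) [ 0.16  0.78 -0.  ]
```

>>> {"method": "play_rows", "body": {
  "increments": "0 0 0 -0.001 0 0 0;0 0 0 -0.002 0 0 0;0 0 0 -0.002 0 0 0;0 0 0 -0.002 0 0 0"
}}

```text
time: 14.45
ee_pos: [0.548, -0.0495, 0.0846]
eef_rot: [0.125, 0.992, 0.0, -0.0]
ft_force: [-4.0, 1.3, 1.8]
width: 0.0112
grip_force: 59.9
```

```bash
python3 f.py
```

```text
(array([0.0831, 0.    , 0.0846]), 'F', array([-4.2,  0.3,  1.8])) [ 0.26  0.92 -0.06]
(array([0.0831, 0.    , 0.0846]), 'F', array([-4. , -0.3,  1.5])) [0.23 0.94 0.03]
(array([0.0831, 0.    , 0.0846]), 'F', array([-4.3,  0.4,  0.8])) [ 0.21  0.95 -0.01]
(array([0.0831, 0.    , 0.0846]), 'F', array([-3.9, -0.5,  1.2])) [0.25 0.91 0.09]
```

Steady press of about 4 N on the stop. I release with a small opening, because the neighbouring bulb is close.

>>> {"method": "play_rows", "body": {
  "increments": "0 0 0 0 0 0 0.15;0 0 0 0 0 0 0.2;0 0 0 0 0 0 0.25;0 0 0 0 0 0 0.3;0 0 0 0 0 0 0.3;0 0 0 0 0 0 0.3"
}}

```text
time: 15.25
ee_pos: [0.5483, -0.0495, 0.0847]
eef_rot: [0.125, 0.992, 0.0, 0.0]
ft_force: [0.1, -0.1, -0.3]
width: 0.0257
grip_force: 0.0
```

```bash
python3 f.py | head -2
```

```text
(array([0.0833, 0.    , 0.0847]), 'F', array([ 0.2, -0.1, -0.3])) [0.05 0.04 0.04]
(array([0.0832, 0.    , 0.0847]), 'F', array([-0. , -0.4,  0.9])) [ 0.01 -0.02  0.03]
```

Free. I retract straight up, then move away so both cameras can see.

>>> {"method": "play_rows", "body": {
  "increments": "0 0 0 0 0 -0.01 0.3;0 0 0 0 0 -0.03 0.3;0 0 0 0 0 -0.06 0.3;0 0 0 0 0 -0.1 0.3;0 0 0 0 0 -0.14 0.3;0 0 0 0.02 0.03 -0.14 0.3;0 0 0 0.04 0.07 -0.14 0.3;0 0 0 0.06 0.11 -0.14 0.3"
}}

```text
time: 16.25
ee_pos: [0.5169, 0.0728, 0.2259]
eef_rot: [0.125, 0.992, 0.001, 0.001]
ft_force: [1.4, 1.0, -0.9]
width: 0.0265
grip_force: 0.0
```

>>> {"method": "play_rows", "body": {
  "increments": "0 0 0 0.02 0.04 0 0.3;0 0 0 0.04 0.08 0 0.3;0 0 0 0.06 0.12 0 0.3;0 0 0 0.07 0.16 0 0.3;0 0 0 0.08 0.2 0 0.3;0 0 0 0.08 0.24 0 0.3;0 0 0 0.08 0.24 0 0.3"
}}

```text
time: 16.95
ee_pos: [0.4976, 0.3301, 0.2243]
eef_rot: [0.121, 0.993, 0.0, -0.0]
ft_force: [-0.3, -0.9, -0.6]
width: 0.0264
grip_force: 0.0
```

```bash
python3 - <<'E'
from bench import *
from h import *
import cv2
print(read_state()['ee_pos'])
a=camera('side')['color'][:,:,::-1];b=camera('top')['color'][:,:,::-1]
f=lambda im,x,y,w,h,k:cv2.resize(im[y:y+h,x:x+w],None,fx=k,fy=k,interpolation=cv2.INTER_CUBIC)
cv2.imwrite('pics/c7.png',np.hstack([f(a,245,165,80,95,6),f(b,235,125,52,95,6)]))
E
```

```text
[0.49760316 0.33013092 0.22432138]
```

View pics/c7.png

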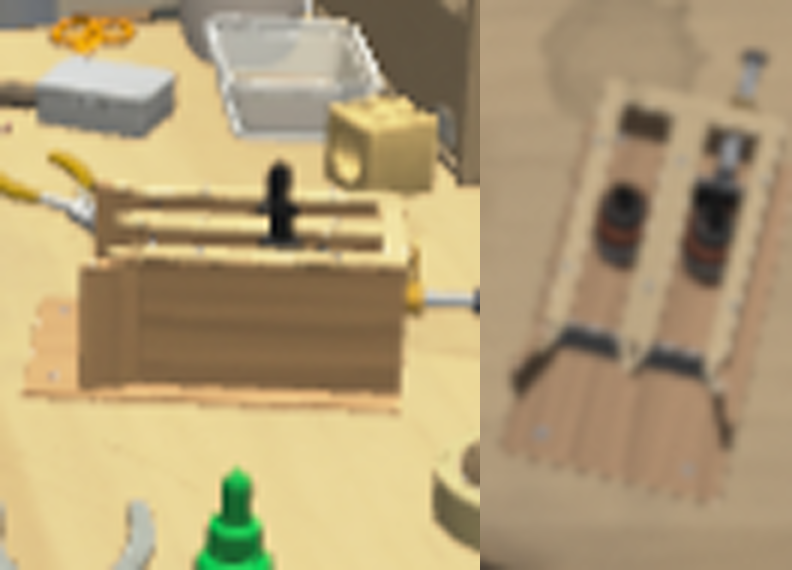

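The bottle stands upright in the right lane against the stop (top crop (710,230), side (280,210)). The flap is shut behind it (top crop (672,357)), and the tin, tape and other things in view look unmoved. Handing in.

```bash
python3 -c "
from bench import *
print(close_job())"
```

```text
the job is handed in; nothing more can be done
None
```

The brown dropper bottle stands upright in the right-hand lane, pressed to the sprung stop at about 4 N and then released, with the flap shut behind it; the job is handed in at about 17 s.

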